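Ratchet the phone turntable round to its marker

TASK

On the repair bench, find the turntable that carries the phone and swing its long ratchet lever all the way back (anticlockwise from above) to the stop; it runs free and the turntable stays put. Then swing the lever forward (clockwise), where the ratchet grips and carries the turntable round, until the pointer stands in front of the upright marker, not past it, and let go. Turn the turntable only by its lever, and leave the small board holder alone.

Things in the scene. Friction and masses are not known exactly. Their poses are not given: they have to be found in the camera images.
- indexer: Fixed base of the ratchet turntable: round aluminium plate, 190 mm across, 12 mm thick. Origin: on the turntable's axis at mat level, z up. Its +x axis (away from the robot, within 15 degrees) points to the upright marker, a dark post 12 mm wide, 131 mm from the axis, top 72 mm above the mat.
- turntable: Aluminium disc 168 mm across, top at 48 mm, with a phone (148 x 72 mm, top at 57 mm) fixed on it. Origin as the base's; +x runs along its dark pointer (10 mm wide, tip 115 mm from the axis, 43 mm up). Pointer meets marker when both x axes agree; at the start it is 0.60 to 0.95 rad anticlockwise of it, from above. Stays where left (friction 0.3 Nm).
- lever_knob (a point): Centre of the upright black cylindrical knob at the end of the long lever, on the robot's side: 24 mm across, 41 to 83 mm above the mat, centre 62 mm up and 155 mm from the turntable's axis. It is fixed to the lever and turns with it. The steel bar below it, 18 mm wide, 14 to 22 mm up, comes out under the disc.
- lever (a joint): Angle of the long lever about the turntable's axis, rad, growing clockwise from above: 0 = along the base's -x; stops at -0.70 (back) and 0.70 (forward); starts at 0.34 to 0.63, stays where left. Anticlockwise it runs free (0.06 Nm); clockwise the pawl grips after at most 0.27 rad of play (24 teeth), then the disc turns with it angle for angle; 2 to 4 N at the knob.
- clamp_tip (a point): Bystander, not to be moved: centre of the black paddle (20 x 24 mm, 22 mm above the mat) ending the short clamp lever, 84 mm long, of a small board holder (dark round base 116 mm across, green circuit board 60 mm up). The two devices may stand on either side.

How it is judged:
By the outcome, as a careful person would: the job done as asked, in the order asked, and still so for the second after the job is handed in, with the robot touching nothing.
It also fails if it takes over 43 s, if anything falls off the work surface, if the arm or the gripper's body presses on something with over 40 N, if the wrist force passes 120 N, or if a joint passes its speed limit or range.

ROBOT

A 7-joint arm with a two-finger parallel gripper is mounted at the origin on the work surface. World frame = base frame: x ahead of the robot, y to its left, z up, the work surface at z = 0. Lengths are in m, angles in rad, forces in N, time in s.
With the tool pointing down it reaches from about 0.425 to 0.875 m from the base axis. Payload 8.4 kg.
Tool frame: the origin (TCP) lies midway between the tips of the shut fingers; the grasp point (between the pads) lies 19 mm behind it; z points along the fingers, y is the line along which they close (so a half turn about z gives the same grasp; the last joint's range is limited). The gripper opens to 85 mm and grips with 20 to 120 N. Pads are 22 mm wide; open, the fingers measure 114 mm over their backs; the gripper's body (76 mm by 85 mm) begins 54 mm behind the grasp point. The pads swing forward as they close: fully open they stand 13 mm farther back than shut.
Start: joints at [-1.42, 0.333, 0.04, 1.465, -0.013, 1.343, -0.059], TCP at [0.161, 0.63, 0.231] pointing down, gripper open.
Joint ranges: [-2.58, 2.58], [-0.38, 2.09], [-1.3, 1.39], [0.25, 2.4], [-1.5, 4.64], [0.08, 2.09], [-2.65, 2.65]. Speed limits (rad/s): [2.22, 2.22, 2.79, 2.79, 3.14, 3.14, 3.14].

INTERFACE

Orientations are given as a unit quaternion [x, y, z, w].
In Python, from workcell import arm gives the robot as it stands. The module is installed in compiled form; this text tells all that it offers. Calls block until the motion is done:
- arm.move_ptp(position, orientation): joint-space move of the TCP to a pose.
- arm.servo_line(position, rot=None, max_speed=0.15): straight line of the TCP; rot=None keeps the orientation; max_speed is the mean speed in m/s.
- arm.goto_joints(angles): joint-space move.
- arm.grip(opening): finger opening in m; the grip force is fixed at half the most; returns when the fingers have stopped.
- arm.dwell(seconds).
- arm.solve_ik(position, orientation): joint angles nearest the present ones, or None.
- arm.get_obs(): the state.
- arm.capture(name): name is "scene" or "top" or "wrist"; returns (picture, depth): 384x512x3 uint8, blue, green, red; 384x512 float32, m along the optical axis (not along the pixel's ray), 0 where there is no reading.
- arm.get_calibration(name): a dict with "K" (3x3 intrinsics, pixels), "xyz" and "orientation" of the camera in the world. Camera axes: x right, y down, z forward; pixel columns grow to the right and rows downward; lengths in m; the calibration is good to about 2 mm. A picture is of the moment at which its call begins: read the wrist's pose just before it. get_calibration takes no time and is no camera call; for the wrist camera it gives the pose at the moment of the call.
A pose or a line that the arm cannot do raises arm.IKError and nothing moves.
- arm.sign_off(): hands the job in; it is judged then, once.
The state is a dict: "time_s": time; "joints": joint angles; "joint_vel": joint speeds; "effort": joint torques, N m; "position": TCP position; "tcp_rot": TCP orientation; "force": force on the tool from outside, world axes, zero at the start; "torque": the same for the moment, N m; "gripper_width": finger opening in m; "gripper_force": force on a finger pad.
Only numpy, scipy, OpenCV 4.12 (cv2) and the standard library are available. Lean on these libraries where they do the work, as an engineer would, in place of code of your own. Each camera call takes 0.05 s, during which the arm holds its last target. There are 200 camera calls.

## Working session

There is one attempt and no reset: what is moved stays moved. The work goes in short steps, each a Python script; the robot and the scene stay as the last script left them, time stands still between calls to the robot, and variables do not carry over. Pictures are saved under pics/ and viewed, at most 10 in all, crops included, and the job is handed in when it is done.

```bash
mkdir -p pics
python3 - <<'E'
from workcell import arm
import cv2,numpy as np
for n in("scene","top"):
    p,d=arm.capture(n); cv2.imwrite(f"pics/{n}0.png",p); np.save(f"{n}0.npy",d)
    print(arm.get_calibration(n))
o=arm.get_obs();print(o)
E
```

```text
{'K': array([[484.40595833,   0.        , 254.71117893],
       [  0.        , 484.40595833, 188.18502451],
       [  0.        ,   0.        ,   1.        ]]), 'xyz': array([ 1.14856345, -0.1518529 ,  0.81736352]), 'orientation': array([ 0.73126847,  0.59691089, -0.20650241, -0.25748897])}
{'K': array([[367.72092859,   0.        , 254.36448817],
       [  0.        , 367.72092859, 194.50117632],
       [  0.        ,   0.        ,   1.        ]]), 'xyz': array([ 0.48664546, -0.01490612,  0.75254077]), 'orientation': array([-0.69922432,  0.71371531, -0.03384764,  0.02345519])}
{'time_s': 0.1, 'joints': array([-1.42018865,  0.33380656,  0.03985931,  1.46619913, -0.01339394,
        1.34332434, -0.05850872]), 'joint_vel': array([ 4.14802439e-04, -2.45815405e-03,  8.97667285e-04, -4.20598336e-03,
       -2.58144209e-04,  2.08556727e-04, -3.21689164e-06]), 'effort': array([ 4.44179313e-03, -6.60015965e+01,  1.37056366e+00, -4.06473577e+01,
        1.71278865e-02,  9.11546726e-03,  7.92371566e-05]), 'position': array([0.16060444, 0.62940341, 0.23052383]), 'tcp_rot': array([ 1.24584219e-01,  9.92208764e-01, -7.34588030e-04, -4.28051203e-05]), 'force': array([ 0.17773609, -0.13036123, -0.46717764]), 'torque': array([-0.02040259,  0.00729752, -0.00272117]), 'gripper_force': 0.0, 'gripper_width': 0.08528891492406368}
```

View pics/top0.png

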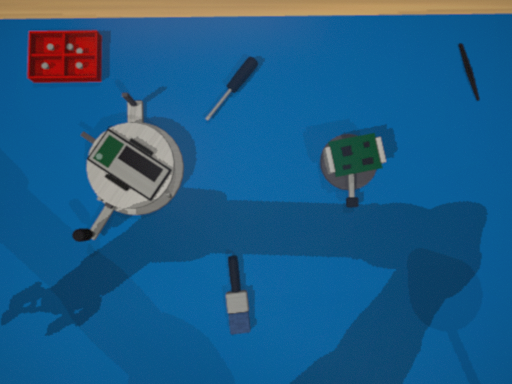

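View pics/scene0.png

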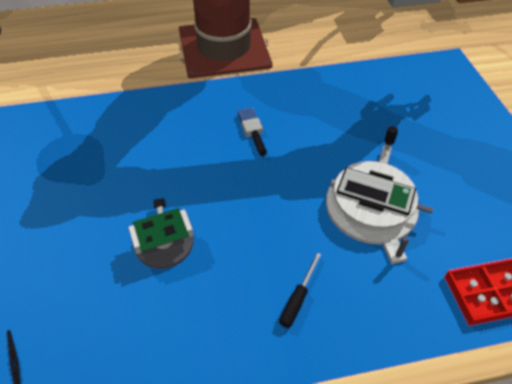

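The turntable is on the left of the top view: disc around (135,168), knob around (82,235), marker post around (128,98). The board holder, around (350,160), is well clear. I'll enlarge a crop next.

```bash
cat > h.py <<'E'
from workcell import arm
import cv2,numpy as np
from scipy.spatial.transform import Rotation as R
def pix2w(c,u,v,z):
    r=R.from_quat(c["orientation"]).apply(np.linalg.solve(c["K"],[u,v,1.]))
    return c["xyz"]+r*(z-c["xyz"][2])/r[2]
def w2pix(c,P):
    q=R.from_quat(c["orientation"]).inv().apply(np.asarray(P)-c["xyz"])@c["K"].T
    return q[...,:2]/q[...,2:]
def down(yaw): # tool y axis at angle yaw from world y, tool z down
    return (R.from_euler('z',yaw)*R.from_quat([0,1,0,0])).as_quat()
E
python3 - <<'E'
import cv2
p=cv2.imread("pics/top0.png")[80:260,60:200]
cv2.imwrite("pics/c1.png",cv2.resize(p,None,fx=3.3,fy=3.3,interpolation=cv2.INTER_CUBIC))
E
```

```text
(no output)
```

View pics/c1.png

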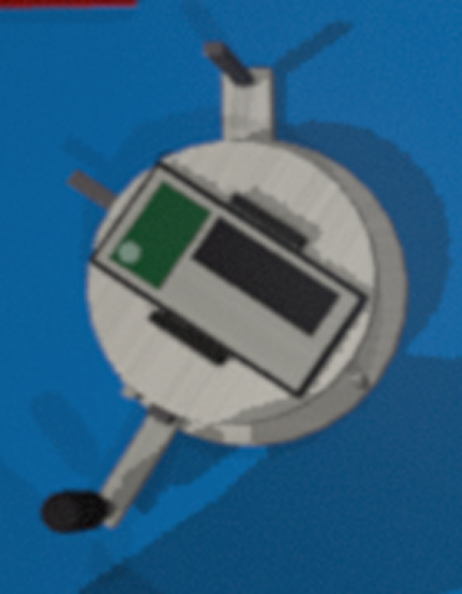

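Run:
```python
from h import *
c=arm.get_calibration("top")
f=lambda u,v,z:pix2w(c,60+(u+.5)/3.3-.5,80+(v+.5)/3.3-.5,z)
C=f(231,282,.048);P=f(230,278,.057);M=f(212,48,.072);T=f(73,180,.043);K=f(60,512,.083)
print(C,P,M,T,K)
for X in(M,T,K):
    d=(X-C)[:2];print(np.hypot(*d),np.arctan2(d[1],d[0]))
A=C[:2]
th=np.arctan2(*(M-C)[1::-1])
# feasibility along arc
for yawo in (0,):
  for a in np.arange(-.75,.75,.15):
    ang=th+np.pi-a
    k=A+.155*np.array([np.cos(ang),np.sin(ang)])
    print(round(a,2),k,np.hypot(*k),[arm.solve_ik([*k,.06],down(y)) is not None for y in (-.6,0,.6,1.2)])
```

```text
[0.6053554  0.21309412 0.048     ] [0.60617845 0.21076981 0.057     ] [0.73687059 0.21700847 0.072     ] [0.66881482 0.30798439 0.043     ] [0.47454916 0.29373848 0.083     ]
0.13157343048890774 0.029754700330331493
0.11415454789572813 0.9813414675850702
0.15366776626899997 2.5891162340410587
-0.75 [0.49513706 0.10411284] 0.5059646168837222 [True, True, True, True]
-0.6 [0.48008874 0.12180741] 0.49530015033177854 [True, True, True, True]
-0.45 [0.46785363 0.14155208] 0.4887985359517909 [True, True, True, True]
-0.3 [0.45870652 0.16290342] 0.4867742736463598 [True, True, True, True]
-0.15 [0.45285282 0.18538195] 0.48932825712200456 [True, True, True, True]
0.0 [0.450424   0.20848282] 0.4963334279236279 [True, True, True, True]
0.15 [0.45147461 0.23168726] 0.507452769760501 [True, True, True, True]
0.3 [0.45598105 0.25447414] 0.5221836907506853 [True, True, True, True]
0.45 [0.46384212 0.27633171] 0.5399154771982363 [True, True, True, True]
0.6 [0.47488127 0.2967691 ] 0.5599858156689665 [True, True, True, True]
```

Everything agrees: radii of 131, 114 and 154 mm match the sheet, the lever is at about 0.58, and the pointer is about 0.95 rad off. I'll cage the knob loosely, with the fingers along the tangent, and swing it back.

```bash
cat >> h.py <<'E'
A=np.array([.6056,.2127]);TH=.030;Z=.042
def pose(a,z=Z):
    g=TH+np.pi-a
    return [*(A+.155*np.array([np.cos(g),np.sin(g)])),z],down(TH-a)
def ft(a): # outside force along clockwise tangent
    g=TH+np.pi-a
    return float(arm.get_obs()["force"][:2]@[np.sin(g),-np.cos(g)])
def go(a,v=.08):
    p,q=pose(a);arm.servo_line(p,q,max_speed=v)
E
python3 - <<'E'
from h import *
a=.575
p,q=pose(a,.19); print(arm.solve_ik(p,q)); arm.move_ptp(p,q)
print(arm.get_obs()["time_s"],arm.get_obs()["position"],p)
w,d=arm.capture("wrist");cv2.imwrite("pics/w1.png",w)
c=arm.get_calibration("wrist");print(w2pix(c,[pose(a,.083)[0]]))
E
```

```text
[-0.95556121  0.17065469  0.36083977  1.76769831 -0.0640162   1.21470769
  0.44861144]
1.7833 [0.47228743 0.29479581 0.1900228 ] [np.float64(0.47305526992901775), np.float64(0.29305480402820017), 0.19]
[[251.6582029  191.41666703]]
```

View pics/w1.png

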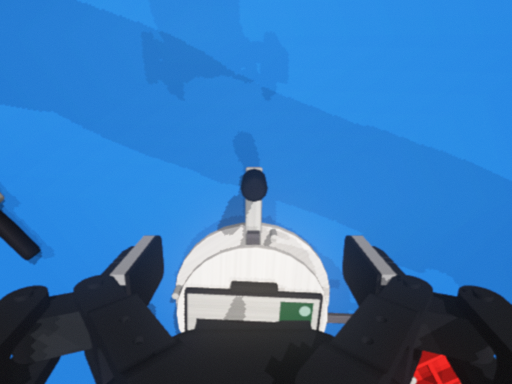

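The wrist view shows the knob top at about (254,185), against a prediction of (252,191), so it is centred between the fingers to a few mm. Next I'll descend, close loosely and swing back.

Run:
```python
from h import *
p,q=pose(.575);arm.servo_line(p,q,max_speed=.15)
arm.grip(.038); print(arm.get_obs()["gripper_width"],ft(.575),arm.get_obs()["time_s"])
for a in np.linspace(.575,-.62,9)[1:]:
    go(a,.12)
    if abs(ft(a))>25: print("hi",a);break
print(ft(a))
while a>-.80:
    a-=.02; go(a,.05); f=ft(a); print(round(a,3),round(f,1))
    if abs(f)>10: break
print(a,arm.get_obs()["time_s"])
w,d=arm.capture("top");cv2.imwrite("pics/t2.png",cv2.resize(w[80:260,60:220],None,fx=3.3,fy=3.3,interpolation=cv2.INTER_CUBIC))
```

```text
0.03788016937564274 0.44811039880896986 3.4917
0.1706456286987806
-0.64 0.5
-0.66 -0.1
-0.68 0.1
-0.7 -0.2
-0.72 0.3
-0.74 0.4
-0.76 10.7
-0.7600000000000001 7.975
```

View pics/t2.png

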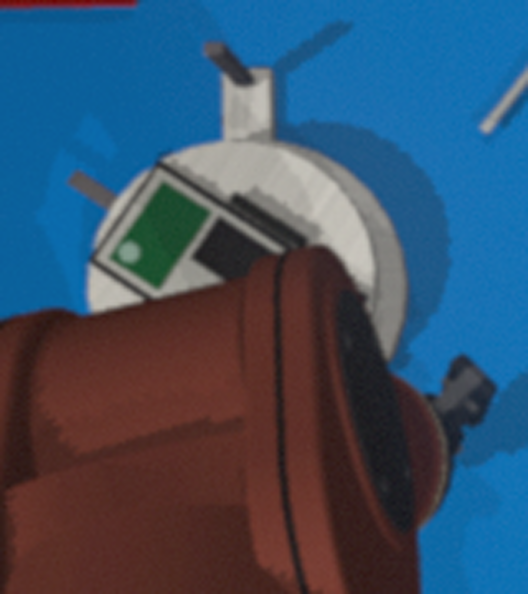

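The lever reached the stop at about -0.71, where the force rose to 10.7 N. The pointer tip is still at (73,180), so the turntable stayed put. I'll swing forward to short of the earliest possible arrival and measure there.

Run:
```python
from h import *
for a in np.linspace(-.72,.20,8):
    go(a,.12); f=ft(a); print(round(a,2),round(f,1))
    if abs(f)>25: print("hi");break
print(arm.get_obs()["time_s"])
w,d=arm.capture("top");cv2.imwrite("pics/t3raw.png",w);cv2.imwrite("pics/t3.png",cv2.resize(w[80:260,60:220],None,fx=3.3,fy=3.3,interpolation=cv2.INTER_CUBIC))
```

```text
-0.72 0.4
-0.59 0.7
-0.46 -0.4
-0.33 -0.3
-0.19 -1.6
-0.06 -0.8
0.07 -0.1
0.2 -0.4
10.4917
```

View pics/t3.png

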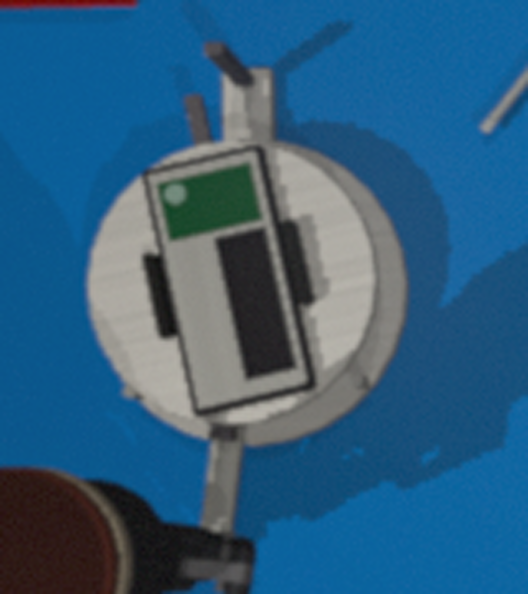

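The pointer tip is now at about (193,98), still anticlockwise of the marker, whose top is at (212,48). I'll compute the remaining angle.

```bash
cat >> h.py <<'E'
def cw(u,v,z,s=3.3,x0=60,y0=80):
    return pix2w(arm.get_calibration("top"),x0+(u+.5)/s-.5,y0+(v+.5)/s-.5,z)
def ang(a,b): d=(b-a)[:2]; return round(float(np.arctan2(d[1],d[0])),3)
E
python3 - <<'E'
from h import *
C=np.array([*A,0])
print("tip",ang(C,cw(193,98,.043)),"start",ang(C,cw(73,180,.043)), "axis from pointer sides",ang(cw(204,138,.043),cw(193,98,.043)))
print("phone now",ang(cw(198,411,.057),cw(146,174,.057)),ang(cw(313,383,.057),cw(262,148,.057)))
print("phone start",ang(cw(368,297,.057),cw(163,160,.057)),ang(cw(300,396,.057),cw(90,260,.057)))
P=[cw(*q,.057) for q in((198,411),(146,174),(313,383),(262,148))];print("phone centre",np.mean(P,0))
print("marker top",ang(C,cw(212,48,.072)),"arm edges",ang(C,cw(222,105,.012)),ang(C,cw(273,105,.012)))
E
```

```text
tip 0.222 start 0.985 axis from pointer sides 0.268
phone now 0.222 0.212
phone start 0.962 0.98
phone centre [0.60613692 0.21097367 0.057     ]
marker top 0.033 arm edges 0.155 -0.113
```

About 0.19 rad remains. I'll advance 0.15 and take a closer look.

Run:
```python
from h import *
go(.35,.05); print(ft(.35),arm.get_obs()["time_s"])
w=np.mean([arm.capture("top")[0].astype(float) for _ in range(4)],0).astype(np.uint8)
cv2.imwrite("pics/t4.png",cv2.resize(w[85:215,80:185],None,fx=4.6,fy=4.6,interpolation=cv2.INTER_CUBIC))
```

```text
-0.7294167128467248 11.1583
```

View pics/t4.png

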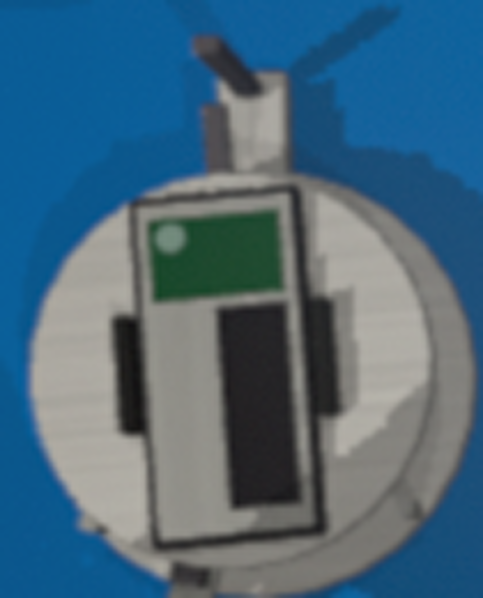

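The pointer tip is at about (215,106). The marker top is at (208,42), and its foot is at (250,90) on the bracket, whose edges are at x = 217 and 289.

Run:
```python
from h import *
g=lambda u,v,z:cw(u,v,z,4.6,80,85)
D=g(231.5,371,.048);ph=[g(*q,.057) for q in((133,205),(157,548),(296,188),(323,528))]
Pc=np.mean(ph,0);print("disc",D,"phone",Pc)
for C in(D,Pc,np.array([*A,0])):
    print("tip",ang(C,g(215,106,.043)),"marker",ang(C,g(208,42,.072)),"foot",ang(C,g(251,91,.012)))
print("phone",ang(ph[1],ph[0]),ang(ph[3],ph[2]),"tip-base",ang(g(219,170,.043),g(215,106,.043)))
print("tip",g(215,106,.043),"marker",g(208,42,.072),g(251,91,.012))
# overlay check: project model for several base angles
c=arm.get_calibration("top")
```

```text
disc [0.605044  0.2125493 0.048    ] phone [0.6057144  0.21141036 0.057     ]
tip 0.081 marker 0.02 foot 0.028
tip 0.091 marker 0.029 foot 0.037
tip 0.08 marker 0.019 foot 0.027
phone 0.079 0.08 tip-base 0.068
tip [0.72032927 0.2218898  0.043     ] marker [0.73773049 0.21526241 0.072     ] [0.73712161 0.21630126 0.012     ]
```

About 0.055 rad remains. I'll advance 0.047, then back the cage off to centre and check.

Run:
```python
from h import *
go(.397,.03); arm.dwell(.2); print(ft(.397),arm.get_obs()["time_s"])
w=np.mean([arm.capture("top")[0].astype(float) for _ in range(4)],0).astype(np.uint8)
cv2.imwrite("pics/t5.png",cv2.resize(w[85:215,80:185],None,fx=4.6,fy=4.6,interpolation=cv2.INTER_CUBIC))
```

```text
-0.8806235143433485 11.95
```

View pics/t5.png

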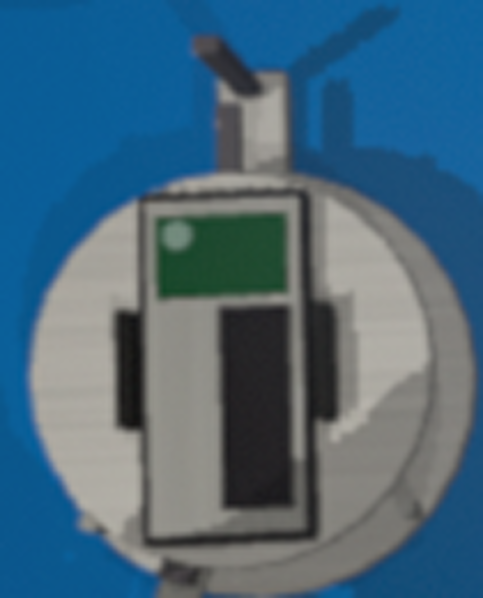

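The pointer tip is now at about (229,105). The phone edges run (141,199)-(147,541) and (304,193)-(313,536).

Run:
```python
from h import *
g=lambda u,v,z:cw(u,v,z,4.6,80,85)
ph=[g(*q,.057) for q in((141,199),(147,541),(304,193),(313,536))];Pc=np.mean(ph,0)
D=np.array([.6053,.2122,0])
for C in(D,Pc): print("tip",ang(C,g(229,105,.043)),"marker",ang(C,g(208,42,.072)),"foot",ang(C,g(251,91,.012)))
print("phone",ang(ph[1],ph[0]),ang(ph[3],ph[2]),Pc, g(229,105,.043))
```

```text
tip 0.032 marker 0.023 foot 0.031
tip 0.036 marker 0.026 foot 0.034
phone 0.028 0.028 [0.60572708 0.21180246 0.057     ] [0.72066759 0.21594287 0.043     ]
```

The pointer is within about 0.005 rad of the marker and not past it. Now I'll let go, retreat, check and sign off.

Run:
```python
from h import *
go(.375,.03); arm.grip(.085)
p,q=pose(.375,.20); arm.servo_line(p,q,max_speed=.12)
arm.dwell(.3);o=arm.get_obs();print(o["time_s"],o["force"])
w=arm.capture("top")[0]
cv2.imwrite("pics/t6.png",cv2.resize(w[85:260,60:200],None,fx=3.4,fy=3.4,interpolation=cv2.INTER_CUBIC))
```

```text
14.7083 [0.08761568 1.01063878 1.20987849]
```

View pics/t6.png

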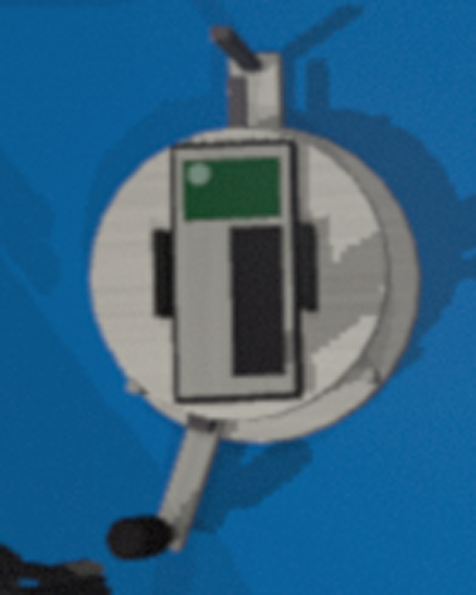

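The arm is clear of the lever. The pointer tip at (237,78) here is the same spot as before I let go, in front of the marker.

```bash
python3 -c "
from workcell import arm
print(arm.sign_off())"
```

```text
the job is handed in; nothing more can be done
None
```

I swung the lever back to its stop, then forward until the pointer stood in front of the marker (about 0.005 rad short by my measurement, not past it), let go, and handed the job in at about 15 s; the board holder was never approached.

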